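# Shut off the red air valve under its sliding cover

## Robot

A 7-joint arm with a two-finger parallel gripper is mounted at the origin on the work surface. World frame = base frame: x ahead of the robot, y to its left, z up, the work surface at z = 0. Lengths are in m, angles in rad, forces in N, time in s.
With the tool pointing down it reaches from about 0.425 to 0.875 m from the base axis. Payload 8.4 kg.
Tool frame: the origin (TCP) lies at the very end of the fingers, on their centre line; the grasp point (between the pads) lies 19 mm behind it; z points along the fingers, y is the line along which they close (so a half turn about z gives the same grasp; the last joint's range is limited). The gripper opens to 87 mm and grips with 3 to 60 N. Pads are 19 mm wide; open, the fingers measure 117 mm over their backs; the gripper's body (75 mm by 190 mm) begins 51 mm behind the grasp point.
Start: joints at [-1.225, 0.333, 0.04, 1.465, -0.013, 1.343, -0.059], TCP at [0.28, 0.587, 0.197] pointing down, gripper open.
Joint ranges: [-2.58, 2.58], [-0.38, 2.09], [-1.3, 1.39], [0.25, 2.4], [-1.5, 4.64], [0.08, 2.09], [-2.65, 2.65]. Speed limits (rad/s): [2.22, 2.22, 2.79, 2.79, 3.14, 3.14, 3.14].

## Interface

Orientations are given as a 3x3 rotation matrix whose columns are the frame's x, y, z axes.
In Python, from station import observe, get_image, hand_in gives the robot as it stands. The module is installed in compiled form; this text tells all that it offers.
- The arm moves only by the tool servo_tool, never from a script. Its argument "targets" is a list that holds one entry, the list of rows, each a list of 5 numbers: the opening, from -1 (shut) to 1 (fully open), so that 0 is half open, then the shift along the tool's x, y, z as a fraction of full scale, then the turn about the tool's z as a fraction of full scale. In form: [[[claw, x, y, z, yaw], ...]]. A call has 1 to 10 rows; each row is the pose to reach, as a shift and turn from the pose commanded when the call began, along the tool's axes at that moment; what a row does not reach only later rows make up. Full scale, the value 1, is 100 mm for a shift and 30 degrees for a turn. A row lasts 1/10 s, in which the tool goes at most 50 mm and 8.59 degrees, less where a joint would pass 70% of its speed; a pose out of reach is approached as far as the arm can. A call with a number of a shift or a turn outside -1 to 1 is refused whole. A call with a gripper value outside its range is refused whole. The fingers move at their own pace and stop on an object; the grip force is fixed at half the most. Time passes only in rows, so rows that repeat a pose let the fingers close. It gives the time, the measured TCP pose, the force, the opening and the grip force at its end, in the units of the state.
- observe(): the state, without advancing time (a new reading comes with each control period).
- get_image(name): name is "scene" or "top" or "wrist"; returns a dict with "image" (384x512x3 uint8, blue, green, red), "camera_matrix" (3x3 intrinsics, pixels), "position" and "rotation" of the camera in the world. Camera axes: x right, y up, looking along -z (the intrinsics and any distortion apply to the point x, -y, -z); pixel columns grow to the right and rows downward; lengths in m; the calibration is good to about 2 mm. A picture is of the moment at which its call begins. There is no depth.
- hand_in(): hands the job in; it is judged then, once.
The state is a dict: "time": time; "joint_positions": joint angles; "qd": joint speeds; "joint_efforts": joint torques, N m; "ee_pos": TCP position; "tool_rot": TCP orientation; "wrist_force": force on the tool from outside, world axes, zero at the start; "wrist_torque": the same for the moment, N m; "width": finger opening in m; "grasp_force": force on a finger pad.
Only numpy, scipy, OpenCV 4.12 (cv2) and the standard library are available. Lean on these libraries where they do the work, as an engineer would, in place of code of your own. Each camera call takes 0.05 s, during which the arm holds its last target. There are 200 camera calls.

## Task

The compressed-air valve box on the bench is closed by a loose aluminium cover with a black rib. Slide the cover fully aside along its guides onto the closed half of the box, pushing it and not lifting it, then push the red valve handle that this uncovers round to its stop, fully shut. Leave the blue handle as it is and do not disturb the other things on and around the box.

Things in the scene. Friction and masses are not known exactly. Their poses are not given: they have to be found in the camera images.
- valve_box: Grey steel valve box fixed on the bench, origin at the centre of its underside; x points away from the robot, y along the cover's travel. Walls at x +/-145 and y +/-190 mm, top 85 mm high; guide rails (inner faces x +/-132 mm) and end walls (inner faces y +/-185 mm) rise to 99 mm. In front a ledge 85 mm high reaches to x -190. The half at -y is a flat closed deck 85 mm high.
- recess (a point): Middle of the floor of the box's open half, 6 mm above the bench, at box x 0, y +94 mm. The recess spans 250 mm along box x (125 each way) and 182 mm along box y (91 each way), and is 79 mm deep. The red and the blue valve stand in it with their handles; its brass pipes lie below 36 mm above the bench. The cover hides most of it at the start.
- cover_rib (a point): Centre of the black rib on the cover, 102 mm above the bench. Rib: 120 mm along box x, 14 along box y, from 90 to 114 mm high. It crosses the middle of a loose flat plate 259 (box x) by 180 (box y) by 5 mm, 0.35 to 0.7 kg, lying on the box's top between the rails. It starts at box y +70 to +90 mm; slid along box -y to the end wall it is at -95 mm. Sliding takes about 2 to 8 N.
- red_lever (a joint): Angle of the red valve handle, rad, growing anticlockwise from above: 0 = open (handle points along box +y, along its pipe), 1.571 = shut, at its stop (handle points along box -x, towards the robot). Starts between 0 and 0.3; stays where it is left; turning takes about 4 N at the grip point.
- red_pivot (a point): Point on the red handle's vertical turning axis, at the mid-height of the handle (55 mm above the bench). The red and the blue valve stand in the recess at box y about +40 mm, one at box x about -35 mm and the other at about +60 mm; which is which changes.
- red_grip (a point): Point on the centre line of the red handle, 50 mm from its turning axis. The handle is a straight red bar 14 mm wide and 16 mm tall (47 to 63 mm above the bench), its end 73 mm from the axis.
- blue_lever (a joint): Angle of the blue valve handle, same make and same meaning as the red one; it starts between 0 and 0.3 and must stay as it is.
- blue_grip (a point): Point on the centre line of the blue handle, 50 mm from its turning axis, 55 mm above the bench; bar of the same size as the red one.
- tape_roll: Orange roll of tape, 100 mm across, 48 mm high, lying flat; origin at the centre of its underside. Bystander.
- spray_can: Spray can with a yellow label, 64 mm across, 180 mm high; origin at the centre of its underside. Bystander.
- wrench: Steel wrench 180 mm long lying on the bench; origin at the underside near its middle. Bystander.
- mug: Blue mug, 80 mm across, 90 mm high; origin at the centre of its underside. Bystander.
- coupler: Small brass hose coupler, 32 mm across, 34 mm high, standing on the box's front ledge (85 mm above the bench); origin at the centre of its underside. Bystander.
- screw_jar: Glass jar with a black cap, 68 mm across, 85 mm high, standing beyond the box; origin at the centre of its underside. Bystander.

How it is judged:
On the way, in this order (a step that is already met when the one before it is completed fails the run):
1. the cover has been slid aside onto the closed half (y of cover_rib in the frame of valve_box below -0.07 m), for 0.2 s.
2. the red handle is shut (value of joint red_lever above 1.43 rad), for 0.2 s.
At the end, for the whole second after the job is handed in: The cover lies flat in its guides with the rib at box y below -70 mm (within 25 mm of the end wall), the red handle is within 0.14 rad of its shut stop and at rest, the blue handle's grip point is within 10 mm and every bystander within 30 mm of where it started (y of cover_rib in the frame of valve_box below -0.07 m and value of joint red_lever above 1.43 rad and height (world z) of cover_rib between 0.097 and 0.107 m and velocity of joint red_lever below 0.1 rad/s and distance of blue_grip from where it was at the start of the episode below 0.01 m and distance of each of tape_roll, spray_can, wrench, mug, coupler, screw_jar from where it was at the start of the episode below 0.03 m); the robot touches nothing.
It fails at once if the cover is lifted (its rib rises more than 12 mm) (height (world z) of cover_rib above 0.114 m).
It fails at once if the blue handle is moved (grip point by more than 10 mm) (distance of blue_grip from where it was at the start of the episode above 0.01 m).
It fails at once if a bystander is moved by more than 30 mm (distance of any of tape_roll, spray_can, wrench, mug, coupler, screw_jar from where it was at the start of the episode above 0.03 m).
It also fails if it takes over 51 s, if anything falls off the work surface, if the arm or the gripper's body presses on something with over 40 N, if the wrist force passes 120 N, or if a joint passes its speed limit or range.

## Working session

There is one attempt and no reset: what is moved stays moved. The work goes in short steps, Python scripts to look and compute and a tool call to move; the robot and the scene stay as the last step left them, time stands still between calls to the robot, and variables do not carry over. Pictures are saved under pics/ and viewed, at most 10 in all, crops included, and the job is handed in when it is done.

Besides the shell and the picture viewer there is one more tool, called after ">>>" as name(argument=value, ...) on one line, values as JSON. servo_tool: Moves the arm, as the interface text tells. Shift numbers are shares of 100 mm and turn numbers shares of 30 degrees, none past 1 either way. Its arguments: {"type":"object","properties":{"targets":{"type":"array"}},"required":["targets"]}

```bash
mkdir -p pics; cat > h.py <<'E'
import numpy as np, cv2
from station import observe, get_image
def ray(c,u,v):
    K=c["camera_matrix"]; d=np.linalg.inv(K)@np.array([u,v,1.]); d=np.array([d[0],-d[1],-d[2]])
    return np.array(c["position"]),np.array(c["rotation"])@d
def onz(c,u,v,z):
    p,d=ray(c,u,v); return p+d*(z-p[2])/d[2]
E
python3 - <<'E'
from h import *
for n in("top","scene"):
    c=get_image(n); print(n,{k:np.round(v,3).tolist() if hasattr(v,'__len__') and k!='image' else '' for k,v in c.items()})
    cv2.imwrite(f"pics/{n}0.png",c["image"]); np.save(f"{n}0.npy",c,allow_pickle=True)
o=observe();print(o["time"],o["ee_pos"],o["tool_rot"],o["wrist_force"],o["width"])
E
```

```text
top {'image': '', 'camera_matrix': [[384.819, 0.0, 257.354], [0.0, 384.819, 187.371], [0.0, 0.0, 1.0]], 'position': [0.452, 0.031, 1.022], 'rotation': [[-0.019, 0.992, -0.127], [-1.0, -0.019, 0.001], [-0.002, 0.127, 0.992]]}
scene {'image': '', 'camera_matrix': [[383.438, 0.0, 250.071], [0.0, 383.438, 186.501], [0.0, 0.0, 1.0]], 'position': [1.045, 0.246, 0.903], 'rotation': [[-0.442, -0.742, 0.504], [0.897, -0.371, 0.239], [0.01, 0.558, 0.83]]}
0.1 [0.27949427 0.58636149 0.19638564] [[-9.02708594e-01  4.30252164e-01 -5.19183738e-04]
 [ 4.30252468e-01  9.02707673e-01 -1.29290941e-03]
 [-8.76059271e-05 -1.39050052e-03 -9.99999029e-01]] [ 0.72540258  0.22931789 -0.35305352] 0.08744778815891555
```

View pics/top0.png

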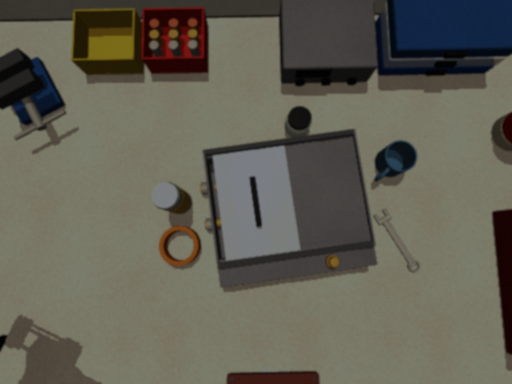

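View pics/scene0.png

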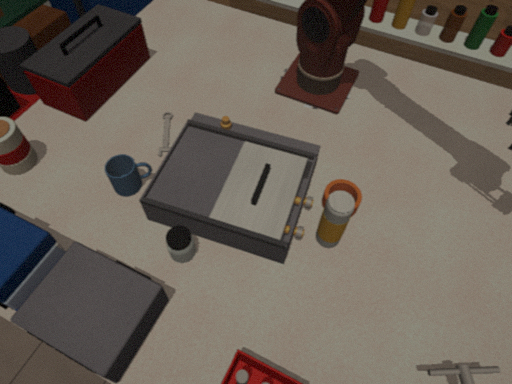

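The top view shows the cover on the left half with the rib at about (255,202). The coupler is on the ledge at (333,261), the can at (165,195) and the tape at (179,246). Next I'll measure the rib, plate and box corners.

```bash
python3 - <<'E'
from h import *
c=np.load("top0.npy",allow_pickle=True).item(); im=c["image"]; g=cv2.cvtColor(im,cv2.COLOR_BGR2GRAY)
m=np.zeros_like(g); m[165:240,235:275]=(g[165:240,235:275]<60)*255
cs=max(cv2.findContours(m,0,2)[0],key=cv2.contourArea); r=cv2.minAreaRect(cs); b=cv2.boxPoints(r)
print("rib",r); M=cv2.moments(cs); C=onz(c,M['m10']/M['m00'],M['m01']/M['m00'],.114); print(C)
P=np.array([onz(c,u,v,.114)[:2] for u,v in b]); print(P.round(4))
cv2.imwrite("pics/crop.png",cv2.resize(im[115:300,140:400],None,fx=3,fy=3,interpolation=2))
cv2.convertScaleAbs
i=cv2.imread("pics/crop.png"); cv2.imwrite("pics/crop.png",cv2.convertScaleAbs(i,alpha=1.5,beta=10))
E
```

```text
rib ((255.3567352294922, 201.52098083496094), (49.78678512573242, 4.947305202484131), 81.67434692382812)
[0.53607643 0.03550554 0.114     ]
[[0.5936 0.0487]
 [0.5951 0.037 ]
 [0.4777 0.0222]
 [0.4763 0.0337]]
```

View pics/crop.png

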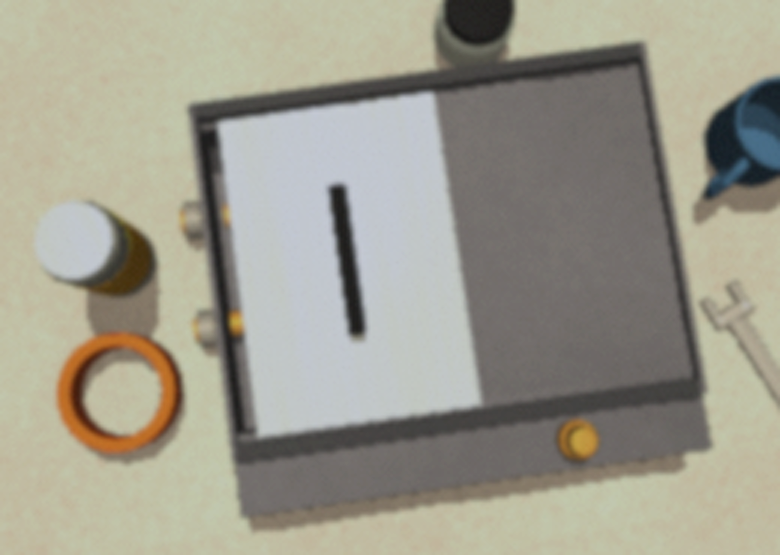

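The crop shows the box's outer rail corners at crop pixels (192,105), (643,45), (703,393) and (238,458), and the rib from (337,185) to (357,337). I'll work out the box frame from these.

```bash
python3 - <<'E'
from h import *
c=np.load("top0.npy",allow_pickle=True).item()
px=np.array([(192,105),(643,45),(703,393),(238,458)])/3+[140,115]-.33
W=np.array([onz(c,u,v,.099)[:2] for u,v in px]); B=np.array([[.145,.19],[.145,-.19],[-.145,-.19],[-.145,.19]])
w=W-W.mean(0); th=np.arctan2((B[:,0]*w[:,1]-B[:,1]*w[:,0]).sum(),(B*w).sum())
R=np.array([[np.cos(th),-np.sin(th)],[np.sin(th),np.cos(th)]]); o=W.mean(0)
print(th,o,((W-o)@R).round(4))
rib=np.array([.5361,.0355]);print("rib box",(rib-o)@R, "rib dir",np.arctan2(.5951-.4777,.037-.0222)-np.pi/2)
np.savez("box.npz",o=o,R=R,th=th)
g=lambda u,v,z:((onz(c,u/3+139.67,v/3+114.67,z)[:2]-o)@R).round(3)
print("can",g(82,242,.18),"coupler",g(579,440,.119),"tape",g(120,394,.048))
for p in [(0,.1),(.0,.3)]: print(o+R@np.array(p))
E
```

```text
0.11828440627945362 [ 0.54623668 -0.04283547] [[ 0.1433  0.1869]
 [ 0.1424 -0.1862]
 [-0.143  -0.1856]
 [-0.1428  0.1849]]
rib box [-0.00082158  0.07898432] rib dir -0.12540321219219797
can [0.032 0.27 ] coupler [-0.164 -0.079] tape [-0.08   0.281]
[0.5344358  0.05646578]
[0.51083405 0.25506829]
```

>>> servo_tool(targets=[[[0,0,0,-0.6,0.3],[0,0,0,-0.6,0.6],[0,0,0,-0.6,1],[0,0,0,-0.6,1]]])

```text
time: 0.5
ee_pos: [0.2797, 0.5868, 0.2574]
tool_rot: [[-0.562, 0.827, 0.0], [0.827, 0.562, 0.0], [0.0, 0.0, -1.0]]
wrist_force: [-0.3, 0.4, -0.4]
width: 0.0631
grasp_force: 0.0
```

>>> servo_tool(targets=[[[0,0,0,0,0.3],[0,0,0,0,0.6],[0,0,0,0,0.92],[0,0,0,0,0.92],[0,0,0,0,0.92]]])

```text
time: 1.0
ee_pos: [0.2795, 0.5866, 0.2567]
tool_rot: [[-0.12, 0.993, -0.0], [0.993, 0.12, -0.001], [-0.001, -0.0, -1.0]]
wrist_force: [0.6, 0.1, 0.1]
width: 0.0438
grasp_force: 0.0
```

>>> servo_tool(targets=[[[0,-0.4,0.2,0,0],[0,-0.8,0.4,0,0],[0,-1,0.5,0,0]]])

```text
time: 1.3
ee_pos: [0.3443, 0.4899, 0.2572]
tool_rot: [[-0.118, 0.993, 0.001], [0.993, 0.118, -0.001], [-0.001, 0.001, -1.0]]
wrist_force: [0.3, 0.4, -0.2]
width: 0.0432
grasp_force: 0.0
```

>>> servo_tool(targets=[[[0,-0.4,0.2,0,0],[0,-0.8,0.4,0,0],[0,-1,0.5,0,0]]])

```text
time: 1.6
ee_pos: [0.4057, 0.3962, 0.2574]
tool_rot: [[-0.118, 0.993, 0.001], [0.993, 0.118, -0.001], [-0.001, 0.001, -1.0]]
wrist_force: [0.2, -0.0, -0.2]
width: 0.0433
grasp_force: 0.0
```

>>> servo_tool(targets=[[[0,-0.4,0.2,0,0],[0,-0.8,0.4,0,0],[0,-1,0.5,0,0]]])

```text
time: 1.9
ee_pos: [0.467, 0.3027, 0.2573]
tool_rot: [[-0.117, 0.993, 0.001], [0.993, 0.117, -0.001], [-0.001, 0.001, -1.0]]
wrist_force: [0.8, 0.2, -0.0]
width: 0.0434
grasp_force: 0.0
```

>>> servo_tool(targets=[[[0,-0.4,0.2,0,0],[0,-0.8,0.4,0,0],[0,-1,0.4,0,0],[0,-1,0.4,0,0]]])

```text
time: 2.3
ee_pos: [0.5177, 0.2083, 0.2573]
tool_rot: [[-0.116, 0.993, 0.0], [0.993, 0.116, -0.001], [-0.001, 0.0, -1.0]]
wrist_force: [-0.2, 0.2, 0.5]
width: 0.0439
grasp_force: 0.0
```

>>> servo_tool(targets=[[[0,-0.4,0,0,0],[0,-0.8,0,0,0],[0,-1,0,0,0],[0,-1,0,0,0],[0,-1,0,0,0]]])

```text
time: 2.8
ee_pos: [0.5282, 0.1144, 0.2571]
tool_rot: [[-0.122, 0.993, -0.0], [0.993, 0.122, 0.001], [0.001, -0.0, -1.0]]
wrist_force: [-0.0, 0.7, 0.5]
width: 0.0437
grasp_force: 0.0
```

```bash
cat >> h.py <<'E'
def box():
    b=np.load("box.npz"); o=observe(); R=o["tool_rot"]; th=float(b["th"])
    p=(np.array(o["ee_pos"])[:2]-b["o"])@b["R"]
    print("t",round(o["time"],2),"box xy z mm",(p*1000).round(1),round(o["ee_pos"][2]*1000,1),"yaw err deg (tool y vs box x, ccw)",round(np.degrees(np.arctan2(R[1][1],R[0][1])-th),2),"F",np.round(o["wrist_force"],1),"w",round(o["width"],3))
E
python3 -c "
from h import *
box(); print(observe()['tool_rot'].__repr__(), observe()['joint_positions'])
cv2.imwrite('pics/w1.png',get_image('wrist')['image'])"
```

```text
t 2.8 box xy z mm [  0.7 158.2] 257.1 yaw err deg (tool y vs box x, ccw) 0.22 F [-0.   0.7  0.5] w 0.044
array([[-1.21839253e-01,  9.92549826e-01, -1.99146135e-04],
       [ 9.92549609e-01,  1.21839360e-01,  6.65749863e-04],
       [ 6.85053748e-04, -1.16547953e-04, -9.99999759e-01]]) [-0.7830847   0.07682108  0.52339062  1.66244573 -0.03955639  1.41271957
 -0.13259808]
```

View pics/w1.png

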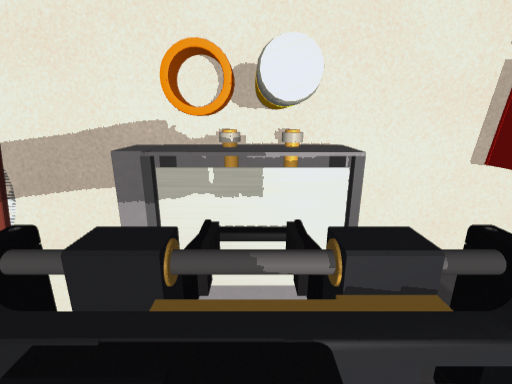

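The wrist view faces box +y and shows the fingers half open near the rib, with the can and tape well beyond the box. I'll descend just behind the rib.

>>> servo_tool(targets=[[[0,-0.4,0,0,0],[0,-0.4,0,0.5,0],[0,-0.4,0,1,0],[0,-0.4,0,1,0]]])

```text
time: 3.25
ee_pos: [0.5289, 0.0745, 0.1514]
tool_rot: [[-0.123, 0.992, -0.01], [0.992, 0.123, -0.003], [-0.002, -0.01, -1.0]]
wrist_force: [-0.5, 0.5, 0.2]
width: 0.0432
grasp_force: 0.0
```

>>> servo_tool(targets=[[[0,0,0,0.3,0],[0,0,0,0.5,0],[0,0,0,0.59,0],[0,0,0,0.59,0],[0,0,0,0.59,0]]])

```text
time: 3.75
ee_pos: [0.5343, 0.0742, 0.0998]
tool_rot: [[-0.121, 0.993, 0.002], [0.993, 0.121, 0.001], [0.0, 0.002, -1.0]]
wrist_force: [-0.5, -1.1, 0.7]
width: 0.0434
grasp_force: 0.0
```

```bash
python3 -c "
from h import *
box()"
```

```text
t 3.75 box xy z mm [  2.  117.7] 99.8 yaw err deg (tool y vs box x, ccw) 0.18 F [-0.5 -1.1  0.7] w 0.043
```

>>> servo_tool(targets=[[[0,-0.1,0,0,0],[0,-0.2,0,0,0],[0,-0.3,0,0,0],[0,-0.4,0,0,0],[0,-0.5,0,0,0],[0,-0.6,0,0,0],[0,-0.7,0,0,0],[0,-0.8,0,0,0],[0,-0.9,0,0,0],[0,-1,0,0,0]]])

```text
time: 4.75
ee_pos: [0.5454, -0.0266, 0.0981]
tool_rot: [[-0.12, 0.993, -0.0], [0.993, 0.12, -0.0], [-0.0, -0.0, -1.0]]
wrist_force: [-0.4, 0.5, 0.2]
width: 0.0437
grasp_force: 0.0
```

```bash
python3 -c "
from h import *
box()"
```

```text
t 4.75 box xy z mm [ 1.1 16.2] 98.1 yaw err deg (tool y vs box x, ccw) 0.14 F [-0.4  0.5  0.2] w 0.044
```

```bash
python3 -c "
from h import *
i=get_image('scene')['image'][90:270,120:370]
cv2.imwrite('pics/s2.png',cv2.convertScaleAbs(cv2.resize(i,None,fx=3,fy=3),alpha=1.4))"
```

```text
(no output)
```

View pics/s2.png

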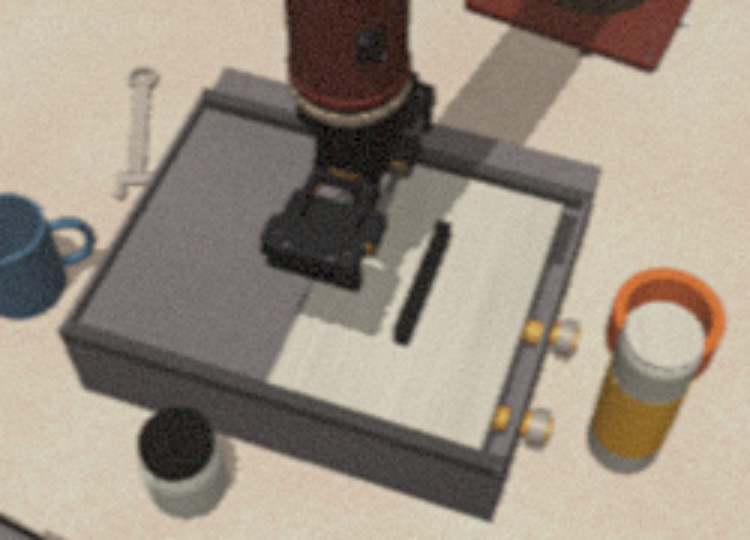

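The scene view shows the gripper past the rib on the -y side, while the rib at crop (425,285) and the cover seem not to have moved. I need to find out why.

```bash
python3 -c "
from h import *
c=get_image('top'); s=get_image('scene'); b=np.load('box.npz')
i=c['image'][115:300,140:400]
cv2.imwrite('pics/t3.png',cv2.convertScaleAbs(cv2.resize(i,None,fx=3,fy=3),alpha=1.5,beta=10))
def tri(a,p,bb,q):
    o1,d1=ray(a,*p);o2,d2=ray(bb,*q); n=np.linalg.lstsq(np.c_[d1,-d2],o2-o1,rcond=None)[0]; return (o1+d1*n[0]),(o2+d2*n[1])
# rib ends in scene crop
for u,v in [(447,224),(403,342)]:
    w=onz(s,u/3+120,v/3+90,.114); print(w,(w[:2]-b['o'])@b['R'])
# TCP projected
o=observe()
for n,cam in(('top',c),('scene',s)):
    for P in [np.array(o['ee_pos']),np.array(o['ee_pos'])+[0,0,.07]]:
        q=np.array(cam['rotation']).T@(P-cam['position']); q=cam['camera_matrix']@np.array([q[0],-q[1],-q[2]]); print(n,q[:2]/q[2], 'crop',((q[:2]/q[2])-([140,115] if n=='top' else [120,90]))*3)
"
```

```text
[0.48310558 0.03277944 0.114     ] [-0.05376675  0.08253658]
[0.60680948 0.05065641 0.114     ] [0.07118241 0.08569049]
top [280.98178811 197.44718559] crop [422.94536432 247.34155677]
top [282.84232462 194.26495886] crop [428.52697386 237.79487658]
scene [237.60690958 177.41344643] crop [352.82072874 262.24033928]
scene [237.10853237 160.70660253] crop [351.32559712 212.11980759]
```

View pics/t3.png

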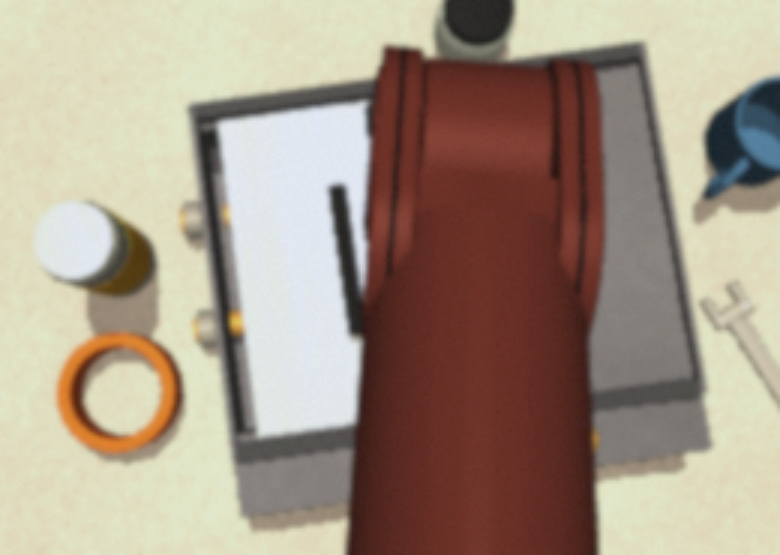

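The top view shows the rib unmoved at crop (345,260), with the arm beyond it. I'll check the fingertip against the wrist camera.

```bash
cat >> h.py <<'E'
def proj(c,P):
    q=np.array(c['rotation']).T@(np.array(P)-c['position']); q=c['camera_matrix']@np.array([q[0],-q[1],-q[2]]); return q[:2]/q[2]
def w(x,y,z):
    b=np.load("box.npz"); return np.r_[b['o']+b['R']@np.array([x,y]),z]
E
python3 -c "
from h import *
c=get_image('wrist'); o=observe(); R=np.array(o['tool_rot']);p=np.array(o['ee_pos'])
print(R.T@(np.array(c['position'])-p), (R.T@np.array(c['rotation'])).round(2))
im=c['image'].copy()
def dot(P,col):
    q=proj(c,P); print(q.round()); cv2.circle(im,tuple(int(t) for t in q),4,col,-1)
dot(p,(0,0,255))
for s in(-1,1): dot(p+R@[0,s*.022,0],(0,255,0)); dot(w(s*.06,.079,.114),(255,0,255)); dot(w(s*.132,.185,.099),(255,255,0))
cv2.imwrite('pics/w4.png',cv2.convertScaleAbs(im,alpha=1.3,beta=15))"
```

```text
[ 7.41197495e-02 -1.70180797e-04 -1.87382490e-01] [[-0.    0.96  0.27]
 [ 1.    0.   -0.  ]
 [-0.    0.27 -0.96]]
[252. 220.]
[223. 220.]
[154. 136.]
[ 19. -56.]
[282. 220.]
[347. 136.]
[482. -54.]
```

View pics/w4.png

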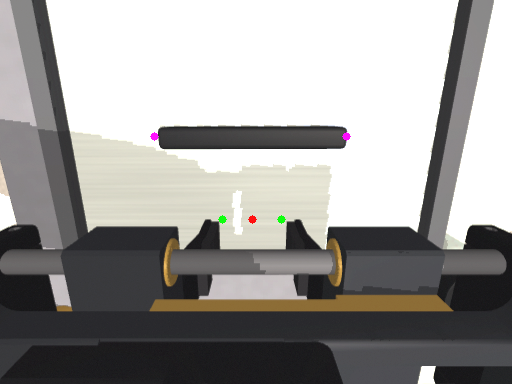

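The wrist view puts the fingertips at the projected TCP (252,220) and the rib at its original place (row 136). The fingers therefore seem to have passed above the rib, so the real height is in doubt. I'll touch down gently to find it.

>>> servo_tool(targets=[[[0,0,0,0.02,0],[0,0,0,0.04,0],[0,0,0,0.06,0],[0,0,0,0.06,0]]])

```text
time: 5.35
ee_pos: [0.5451, -0.0255, 0.0918]
tool_rot: [[-0.121, 0.993, -0.001], [0.993, 0.121, -0.0], [-0.0, -0.001, -1.0]]
wrist_force: [1.0, -0.5, 0.7]
width: 0.0436
grasp_force: 0.0
```

>>> servo_tool(targets=[[[0,0,0,0.02,0],[0,0,0,0.04,0],[0,0,0,0.04,0]]])

```text
time: 5.65
ee_pos: [0.5452, -0.0257, 0.0879]
tool_rot: [[-0.12, 0.993, -0.0], [0.993, 0.12, -0.0], [-0.0, -0.0, -1.0]]
wrist_force: [-0.2, 0.6, -0.3]
width: 0.0433
grasp_force: 0.0
```

No contact at a reading of 88 mm, so the reading is below the true height. I'll keep feeling downward.

>>> servo_tool(targets=[[[0,0,0,0.02,0],[0,0,0,0.04,0],[0,0,0,0.04,0]]])

```text
time: 5.95
ee_pos: [0.5451, -0.0258, 0.0838]
tool_rot: [[-0.12, 0.993, -0.0], [0.993, 0.12, -0.0], [-0.0, -0.001, -1.0]]
wrist_force: [0.4, 0.0, -1.1]
width: 0.0433
grasp_force: 0.0
```

>>> servo_tool(targets=[[[0,0,0,0.02,0],[0,0,0,0.04,0],[0,0,0,0.04,0]]])

```text
time: 6.25
ee_pos: [0.5451, -0.0258, 0.0798]
tool_rot: [[-0.12, 0.993, -0.0], [0.993, 0.12, -0.0], [-0.0, -0.0, -1.0]]
wrist_force: [-0.5, 1.2, -0.6]
width: 0.043
grasp_force: 0.0
```

```bash
python3 -c "
from h import *
c=get_image('wrist'); im=c['image'];g=cv2.cvtColor(im,cv2.COLOR_BGR2GRAY); K=c['camera_matrix']
m=np.zeros_like(g); m[60:185,120:400]=(g[60:185,120:400]<90)*255
cs=max(cv2.findContours(m,0,2)[0],key=cv2.contourArea); r=cv2.minAreaRect(cs); print(r,K[0,0],c['position'])
a,b=proj(c,w(-.06,.079,.114)),proj(c,w(.06,.079,.114)); print(a,b)
cv2.imwrite('pics/w5.png',im)
for k in range(0,40,5):
    d=dict(c); d['position']=np.array(c['position'])+[0,0,k/1000]
    a,b=proj(d,w(-.06,.079,.114)),proj(d,w(.06,.079,.114)); print(k,np.linalg.norm(a-b).round(1),((a+b)/2).round(1))
box()"
```

```text
((252.5, 140.5), (25.0, 209.0), 90.0) 269.6361214829172 [0.53604002 0.04850998 0.26720945]
[143.60578434 139.81651981] [358.02021609 140.41900633]
0 214.4 [250.8 140.1]
5 207.8 [250.9 139.4]
10 201.6 [250.9 138.7]
15 195.7 [250.9 138. ]
20 190.2 [251.  137.4]
25 184.9 [251.  136.8]
30 180.0 [251.  136.3]
35 175.3 [251.1 135.7]
t 6.3 box xy z mm [ 1.  17.1] 80.0 yaw err deg (tool y vs box x, ccw) 0.14 F [ 0.4 -0.1  0.2] w 0.044
```

View pics/w5.png

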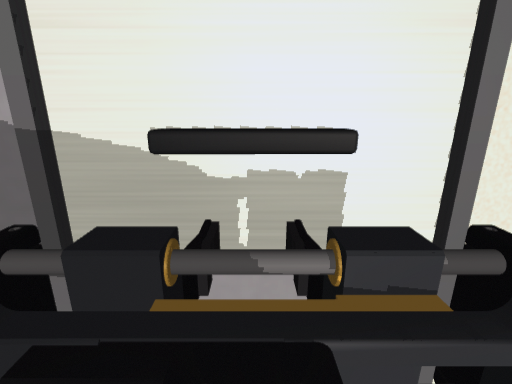

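The finger gap is 67 px wide in the wrist view, at rows up to 222. That puts the tips about 25 mm short of the reported TCP, so the tips cleared the rib. I'll confirm by touch.

>>> servo_tool(targets=[[[0,0,0,0.03,0],[0,0,0,0.06,0],[0,0,0,0.08,0],[0,0,0,0.08,0]]])

```text
time: 6.7
ee_pos: [0.545, -0.0258, 0.0717]
tool_rot: [[-0.12, 0.993, -0.001], [0.993, 0.12, -0.0], [-0.0, -0.001, -1.0]]
wrist_force: [0.3, -0.2, -0.3]
width: 0.0434
grasp_force: 0.0
```

>>> servo_tool(targets=[[[0,0,0,0.02,0],[0,0,0,0.04,0],[0,0,0,0.04,0]]])

```text
time: 7.0
ee_pos: [0.5451, -0.0257, 0.0679]
tool_rot: [[-0.12, 0.993, -0.0], [0.993, 0.12, -0.0], [-0.0, -0.0, -1.0]]
wrist_force: [-0.1, 0.6, 0.3]
width: 0.0433
grasp_force: 0.0
```

>>> servo_tool(targets=[[[0,0,0,0.02,0],[0,0,0,0.02,0]]])

```text
time: 7.2
ee_pos: [0.5452, -0.0257, 0.0659]
tool_rot: [[-0.12, 0.993, -0.0], [0.993, 0.12, -0.0], [-0.0, -0.0, -1.0]]
wrist_force: [1.0, 0.5, 0.3]
width: 0.0434
grasp_force: 0.0
```

>>> servo_tool(targets=[[[0,0,0,0.02,0],[0,0,0,0.02,0]]])

```text
time: 7.4
ee_pos: [0.5455, -0.0258, 0.0651]
tool_rot: [[-0.12, 0.993, 0.0], [0.993, 0.12, 0.001], [0.001, 0.0, -1.0]]
wrist_force: [-4.5, -0.1, 11.4]
width: 0.0432
grasp_force: 5.8
```

>>> servo_tool(targets=[[[0,0,0,0.02,0],[0,0,0,0.02,0]]])

```text
time: 7.6
ee_pos: [0.5455, -0.0258, 0.0649]
tool_rot: [[-0.12, 0.993, 0.0], [0.993, 0.12, 0.002], [0.002, 0.0, -1.0]]
wrist_force: [-15.0, 1.2, 34.1]
width: 0.0433
grasp_force: 17.1
```

Contact at a reading of 65 mm, which is the plate at 90 mm. The fingers are 25 mm shorter than stated, so true tip height is the reading plus 25 mm. I'll go back over the rib and descend correctly.

>>> servo_tool(targets=[[[0,0,0,-0.25,0],[0,0,0,-0.55,0],[0,0,0,-0.55,0],[0,0.3,0,-0.55,0],[0,0.7,0,-0.55,0],[0,1,0,-0.55,0],[0,1,0,-0.55,0],[0,1,0,-0.55,0]]])

```text
time: 8.4
ee_pos: [0.533, 0.0739, 0.1167]
tool_rot: [[-0.122, 0.993, -0.0], [0.993, 0.122, -0.0], [-0.0, -0.001, -1.0]]
wrist_force: [1.0, -0.2, -0.2]
width: 0.0437
grasp_force: 0.0
```

>>> servo_tool(targets=[[[0,0,0,0.2,0],[0,0,0,0.4,0],[0,0,0,0.44,0],[0,0,0,0.44,0]]])

```text
time: 8.8
ee_pos: [0.533, 0.0721, 0.0727]
tool_rot: [[-0.119, 0.993, -0.001], [0.993, 0.119, -0.001], [-0.001, -0.001, -1.0]]
wrist_force: [-0.5, -0.1, 1.7]
width: 0.0435
grasp_force: 0.0
```

```bash
python3 -c "
from h import *
box()"
```

```text
t 8.8 box xy z mm [  0.4 115.7] 72.7 yaw err deg (tool y vs box x, ccw) 0.03 F [-0.5 -0.1  1.7] w 0.043
```

>>> servo_tool(targets=[[[0,-0.1,0,0,0],[0,-0.2,0,0,0],[0,-0.3,0,0,0],[0,-0.4,0,0,0],[0,-0.5,0,0,0]]])

```text
time: 9.3
ee_pos: [0.54, 0.0241, 0.0741]
tool_rot: [[-0.121, 0.993, 0.001], [0.993, 0.121, 0.002], [0.002, 0.002, -1.0]]
wrist_force: [-0.1, 5.1, 3.9]
width: 0.0433
grasp_force: 2.8
```

>>> servo_tool(targets=[[[0,-0.1,0,0,0],[0,-0.2,0,0,0],[0,-0.3,0,0,0],[0,-0.4,0,0,0],[0,-0.5,0,0,0],[0,-0.6,0,0,0],[0,-0.7,0,0,0],[0,-0.8,0,0,0],[0,-0.9,0,0,0],[0,-1,0,0,0]]])

```text
time: 10.3
ee_pos: [0.552, -0.0751, 0.0741]
tool_rot: [[-0.121, 0.993, 0.001], [0.993, 0.121, 0.002], [0.002, 0.001, -1.0]]
wrist_force: [-0.7, 6.8, 5.6]
width: 0.0433
grasp_force: 3.1
```

```bash
python3 -c "
from h import *
box()"
```

```text
t 10.3 box xy z mm [  1.9 -32.7] 74.1 yaw err deg (tool y vs box x, ccw) 0.17 F [-0.7  6.8  5.6] w 0.043
```

>>> servo_tool(targets=[[[0,-0.1,0,0,0],[0,-0.2,0,0,0],[0,-0.3,0,0,0],[0,-0.4,0,0,0],[0,-0.42,0,0,0],[0,-0.42,0,0,0]]])

```text
time: 10.9
ee_pos: [0.5564, -0.1181, 0.0734]
tool_rot: [[-0.119, 0.993, 0.0], [0.993, 0.119, -0.001], [-0.001, 0.0, -1.0]]
wrist_force: [-0.1, 0.5, -0.4]
width: 0.0433
grasp_force: 0.0
```

>>> servo_tool(targets=[[[0,0.03,0,0,0],[0,0.1,0,0,0],[0,0.1,0,-0.4,0],[0,0.1,0,-0.8,0],[0,0.4,0,-1,0],[0,0.8,0,-1,0],[0,1,0,-1,0],[0,1,0,-1,0]]])

```text
time: 11.7
ee_pos: [0.5439, -0.0133, 0.1731]
tool_rot: [[-0.126, 0.992, -0.0], [0.992, 0.126, 0.001], [0.001, -0.0, -1.0]]
wrist_force: [-0.2, -0.2, -0.3]
width: 0.0434
grasp_force: 0.0
```

```bash
python3 -c "
from h import *
box()
c=get_image('wrist'); np.save('w6.npy',c,allow_pickle=True); s=get_image('scene'); np.save('s6.npy',s,allow_pickle=True)
i=cv2.resize(s['image'][90:270,120:370],None,fx=2,fy=2)
cv2.imwrite('pics/m6.png',np.hstack([cv2.resize(c['image'],(480,360)),cv2.convertScaleAbs(i[:,180:],alpha=1.4)]))"
```

```text
t 11.7 box xy z mm [ 1.2 29.6] 173.1 yaw err deg (tool y vs box x, ccw) 0.48 F [-0.2 -0.2 -0.3] w 0.043
```

View pics/m6.png

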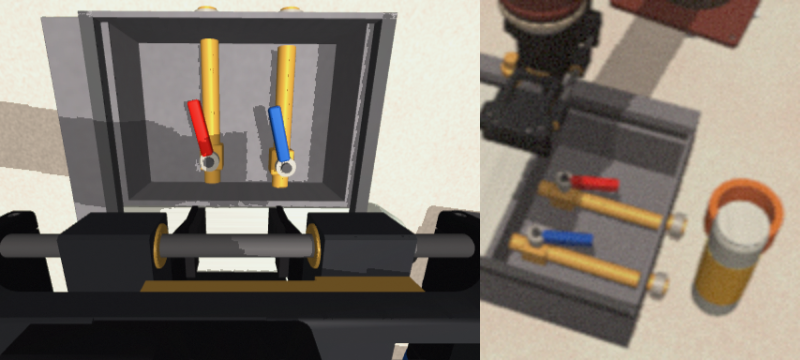

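The montage shows the recess open. The red handle runs from pivot (208,160) to tip (193,102) on the robot side, and the blue one is on the far side at (285,165) to (272,108). Next I'll locate both handles.

```bash
python3 -c "
from h import *
b=np.load('box.npz')
for f in('w6','s6'):
    c=np.load(f+'.npy',allow_pickle=True).item(); im=c['image'].astype(int); B,G,R=im[...,0],im[...,1],im[...,2]
    roi=np.zeros(B.shape,bool); 
    if f=='w6': roi[90:200,170:330]=1
    else: roi[150:250,210:330]=1
    for n,m in(('red',(R>1.8*G+15)&(R>1.8*B)),('blue',(B>1.35*R+10)&(B>1.2*G))):
        cs=max(cv2.findContours(((m&roi)*255).astype(np.uint8),0,2)[0],key=cv2.contourArea)
        P=np.array([(onz(c,*p[0],.063)[:2]-b['o'])@b['R'] for p in cs])*1000
        r=cv2.minAreaRect(P.astype(np.float32)); bx=cv2.boxPoints(r)
        print(f,n,cv2.contourArea(cs),'rect',np.round(r[0],1),np.round(r[1],1),round(r[2],1),'corners',bx.round(0).tolist())
"
```

```text
w6 red 753.5 rect [-41.   82.6] [14.9 64.2] 13.6 corners [[-56.0, 112.0], [-41.0, 50.0], [-26.0, 53.0], [-41.0, 116.0]]
w6 blue 727.5 rect [50.  76.5] [14.7 65. ] 14.0 corners [[35.0, 106.0], [51.0, 43.0], [65.0, 47.0], [49.0, 110.0]]
s6 red 118.0 rect [-36.9  84.9] [21.1 59.6] 14.9 corners [[-55.0, 111.0], [-39.0, 53.0], [-19.0, 59.0], [-34.0, 116.0]]
s6 blue 131.0 rect [55.5 78.4] [19.8 63.9] 12.4 corners [[39.0, 107.0], [53.0, 45.0], [72.0, 49.0], [58.0, 112.0]]
```

Red pivot is at about (-31,43) mm in box axes and its angle is about 0.24 rad. With the short fingers, the gripper body would come close to the rails at working depth. I'll turn the tool 90° so the body lies along box y inside the rails, with the fingers closed, and push from the +x side.

>>> servo_tool(targets=[[[-1,0.3,0,0,0.28],[-1,0.5,0,0,0.56],[-1,0.5,0,0,0.84],[-1,0.5,0,0,1],[-1,0.5,0,0,1]]])

```text
time: 12.3
ee_pos: [0.5384, 0.0305, 0.173]
tool_rot: [[0.395, 0.919, -0.0], [0.919, -0.395, -0.001], [-0.001, 0.0, -1.0]]
wrist_force: [0.2, -0.1, 0.1]
width: 0.0114
grasp_force: 0.0
```

>>> servo_tool(targets=[[[-1,0,0,0,0.28],[-1,0,0,0,0.56],[-1,0,0,0,0.84],[-1,0,0,0,1]]])

```text
time: 12.7
ee_pos: [0.5384, 0.0306, 0.1731]
tool_rot: [[0.802, 0.597, -0.0], [0.597, -0.802, -0.0], [-0.0, 0.0, -1.0]]
wrist_force: [0.5, -0.6, -0.3]
width: 0.0002
grasp_force: 0.0
```

>>> servo_tool(targets=[[[-1,0,0,0,0.28],[-1,0,0,0,0.56],[-1,0,0,0,0.84],[-1,0,0,0,1],[-1,0,0,0,1],[-1,0,0,0,1]]])

```text
time: 13.3
ee_pos: [0.5384, 0.0311, 0.1731]
tool_rot: [[0.992, 0.124, -0.0], [0.124, -0.992, -0.0], [-0.0, 0.0, -1.0]]
wrist_force: [0.5, -0.8, 0.2]
width: 0.0004
grasp_force: 0.0
```

```bash
python3 -c "
from h import *
box()
c=get_image('wrist'); cv2.imwrite('pics/w7.png',c['image']); print(observe()['joint_positions'])
b=np.load('box.npz')
t=get_image('scene'); im=t['image'].astype(int); B,G,R=im[...,0],im[...,1],im[...,2]
# cover rib check in scene
"
```

```text
t 13.3 box xy z mm [ 0.9 74.4] 173.1 yaw err deg (tool y vs box x, ccw) -89.67 F [ 0.5 -0.8  0.2] w 0.0
[-0.77410401  0.13188338  0.69713409  1.79735349 -0.0890637   1.24414551
 -1.49978706]
```

>>> servo_tool(targets=[[[-1,0.02,-0.05,0.2,0],[-1,0.02,-0.05,0.5,0],[-1,0.02,-0.05,0.8,0],[-1,0.02,-0.05,1,0],[-1,0.02,-0.05,1,0]]])

```text
time: 13.9
ee_pos: [0.5377, 0.0366, 0.0707]
tool_rot: [[0.993, 0.122, -0.005], [0.122, -0.993, -0.002], [-0.005, 0.001, -1.0]]
wrist_force: [-0.7, 0.6, -0.2]
width: 0.0003
grasp_force: 0.0
```

>>> servo_tool(targets=[[[-1,0,0,0.1,0],[-1,0,0,0.2,0],[-1,0,0,0.3,0],[-1,0,0,0.39,0],[-1,0,0,0.43,0],[-1,0,0,0.43,0]]])

```text
time: 14.5
ee_pos: [0.5393, 0.0369, 0.0296]
tool_rot: [[0.993, 0.12, -0.001], [0.12, -0.993, -0.0], [-0.001, 0.0, -1.0]]
wrist_force: [-0.4, -0.6, -0.2]
width: 0.0004
grasp_force: 0.0
```

```bash
python3 -c "
from h import *
box()"
```

```text
t 14.5 box xy z mm [ 2.6 80. ] 29.6 yaw err deg (tool y vs box x, ccw) -89.87 F [-0.4 -0.6 -0.2] w 0.0
```

>>> servo_tool(targets=[[[-1,-0.12,0,0,0],[-1,-0.22,-0.01,0,0],[-1,-0.28,-0.03,0,0],[-1,-0.34,-0.04,0,0],[-1,-0.4,-0.04,0,0],[-1,-0.45,-0.04,0,0],[-1,-0.45,-0.04,0,0]]])

```text
time: 15.2
ee_pos: [0.4959, 0.0363, 0.0315]
tool_rot: [[0.993, 0.121, 0.004], [0.121, -0.993, 0.002], [0.005, -0.001, -1.0]]
wrist_force: [3.4, 1.2, 1.2]
width: 0.0006
grasp_force: 1.8
```

>>> servo_tool(targets=[[[-1,-0.06,0.02,0,0],[-1,-0.12,0.05,0,0],[-1,-0.16,0.09,0,0],[-1,-0.2,0.13,0,0],[-1,-0.22,0.16,0,0],[-1,-0.23,0.19,0,0],[-1,-0.23,0.19,0,0]]])

```text
time: 15.9
ee_pos: [0.4747, 0.015, 0.031]
tool_rot: [[0.993, 0.121, 0.003], [0.121, -0.993, 0.002], [0.003, -0.002, -1.0]]
wrist_force: [1.4, 3.2, 1.9]
width: 0.0006
grasp_force: 1.7
```

```bash
python3 -c "
from h import *
box()"
```

```text
t 15.9 box xy z mm [-64.2  65.9] 31.0 yaw err deg (tool y vs box x, ccw) -89.84 F [1.4 3.2 1.9] w 0.001
```

>>> servo_tool(targets=[[[-1,0,0.03,0,0],[-1,0,0.05,0,0],[-1,0,0.05,0,0]]])

```text
time: 16.2
ee_pos: [0.4741, 0.0099, 0.0304]
tool_rot: [[0.993, 0.121, -0.0], [0.121, -0.993, 0.001], [-0.0, -0.001, -1.0]]
wrist_force: [-0.7, 4.1, 2.5]
width: 0.0002
grasp_force: 2.3
```

>>> servo_tool(targets=[[[-1,0,0.02,0,0],[-1,0,0.03,0,0],[-1,0,0.03,0,0]]])

```text
time: 16.5
ee_pos: [0.4741, 0.0081, 0.0302]
tool_rot: [[0.993, 0.122, -0.001], [0.122, -0.993, 0.002], [-0.001, -0.003, -1.0]]
wrist_force: [-2.2, 10.3, 4.9]
width: 0.0004
grasp_force: 4.9
```

Force is rising, so the handle may be at its stop. One more small push, then I'll back off and look.

>>> servo_tool(targets=[[[-1,0,0.02,0,0],[-1,0,0.02,0,0],[-1,0,0.02,0,0]]])

```text
time: 16.8
ee_pos: [0.4741, 0.008, 0.0302]
tool_rot: [[0.992, 0.123, -0.002], [0.123, -0.992, 0.004], [-0.001, -0.004, -1.0]]
wrist_force: [-2.9, 16.7, 4.7]
width: 0.0002
grasp_force: 8.3
```

>>> servo_tool(targets=[[[-1,0,-0.05,0,0],[-1,0,-0.15,0,0],[-1,0,-0.15,0,0],[-1,0,-0.15,-0.3,0],[-1,0,-0.15,-0.7,0],[-1,0,-0.15,-1,0],[-1,0,-0.15,-1,0]]])

```text
time: 17.5
ee_pos: [0.4759, 0.0188, 0.1338]
tool_rot: [[0.993, 0.12, 0.006], [0.12, -0.993, 0.002], [0.006, -0.001, -1.0]]
wrist_force: [1.7, -0.2, 0.1]
width: 0.0001
grasp_force: 0.0
```

>>> servo_tool(targets=[[[-1,0,0,-0.4,0],[-1,0,-0.4,-0.8,0],[-1,0,-0.8,-1,0],[-1,0,-1,-1,0],[-1,0,-1,-1,0]]])

```text
time: 18.0
ee_pos: [0.4608, 0.1214, 0.2299]
tool_rot: [[0.992, 0.125, 0.0], [0.125, -0.992, 0.0], [0.0, -0.0, -1.0]]
wrist_force: [-0.3, 0.1, -1.4]
width: 0.0003
grasp_force: 0.0
```

```bash
python3 -c "
from h import *
box()
b=np.load('box.npz')
for n in('scene','top'):
    c=get_image(n); np.save(n+'8.npy',c,allow_pickle=True); im=c['image'].astype(int); B,G,R=im[...,0],im[...,1],im[...,2]
    roi=cv2.fillConvexPoly(np.zeros(B.shape,np.uint8),np.array([proj(c,w(x,y,.063)) for x,y in[(-.12,.01),(.12,.01),(.12,.17),(-.12,.17)]]).astype(np.int32),1)>0
    for k,m in(('red',(R>1.8*G+15)&(R>1.8*B)),('blue',(B>1.35*R+10)&(B>1.2*G))):
        q=cv2.findContours(((m&roi)*255).astype(np.uint8),0,2)[0]
        if not q: print(n,k,'none'); continue
        cs=max(q,key=cv2.contourArea); P=np.array([(onz(c,*p[0],.063)[:2]-b['o'])@b['R'] for p in cs])*1000
        r=cv2.minAreaRect(P.astype(np.float32)); print(n,k,cv2.contourArea(cs),np.round(r[0],1),np.round(r[1],1),cv2.boxPoints(r).round(0).tolist())
t=np.load('top8.npy',allow_pickle=True).item(); s=np.load('scene8.npy',allow_pickle=True).item()
cv2.imwrite('pics/f.png',np.hstack([cv2.convertScaleAbs(cv2.resize(t['image'][90:300,140:430],(400,290)),alpha=1.5),cv2.convertScaleAbs(cv2.resize(s['image'][80:280,90:365],(399,290)),alpha=1.4)]))
"
```

```text
t 18.0 box xy z mm [-65.4 173.2] 229.9 yaw err deg (tool y vs box x, ccw) -89.57 F [-0.3  0.1 -1.4] w 0.0
scene red 75.0 [-71.6  45. ] [62.2 14.5] [[-103.0, 52.0], [-103.0, 38.0], [-40.0, 38.0], [-40.0, 52.0]]
scene blue 125.0 [56.1 77.8] [19.3 62.2] [[39.0, 106.0], [54.0, 45.0], [73.0, 50.0], [58.0, 110.0]]
top red 124.5 [-73.2  45. ] [15.4 65. ] [[-106.0, 38.0], [-41.0, 37.0], [-41.0, 52.0], [-106.0, 53.0]]
top blue 108.5 [48.5 77.7] [13.7 65.5] [[34.0, 108.0], [50.0, 44.0], [63.0, 48.0], [47.0, 111.0]]
```

View pics/f.png

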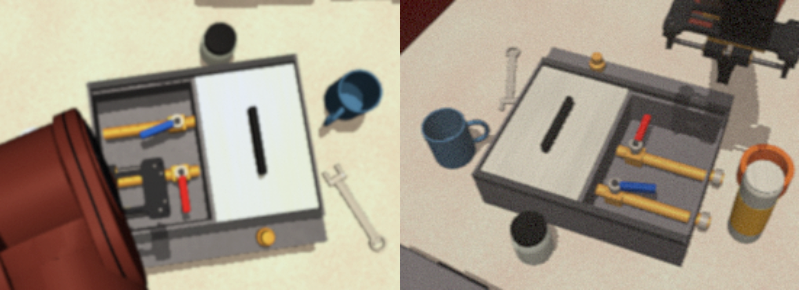

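The picture shows the cover fully on the closed half, the red handle pointing at the robot and the blue handle and bystanders unmoved. I'll check the rib number, then hand in.

```bash
python3 -c "
from h import *
from station import hand_in
b=np.load('box.npz'); c=np.load('top8.npy',allow_pickle=True).item()
y=((onz(c,257/400*290+140,140/290*210+90,.114)[:2]-b['o'])@b['R']); print(y)
if y[1]<-.08: print(hand_in())"
```

```text
[-0.00085249 -0.09135644]
the job is handed in; nothing more can be done
None
```

I slid the cover fully aside and pushed the red handle to its shut stop. The blue handle and the other things look unmoved in the last pictures, and I handed the job in at about 18 s. The fingers are about 25 mm shorter than stated, so a first push passed over the rib without touching it.

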